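# Clamp a photomask in its holder with the eccentric cam lever

### The job

Slide the photomask plate along the holder's bed until it is fully home against the far stop, under the lip, and only then turn the red cam lever clockwise just far enough to push the mask snugly against the yellow sprung pad, so that the pad is barely starting to give. Do not overrun the cam, because the glass cracks if the pad is pressed in much further; leave the lever where it holds, let go, and do not disturb the other things on the bench.

Things in the scene. Friction and masses are not known exactly. Their poses are not given: they have to be found in the camera images.
- holder: Black mask holder fixed to the bench: base plate 215 x 250 x 20 mm, its top (the bed) 20 mm above the bench. Origin: at bench level under the centre of a mask that is fully home. x: the way the mask slides home (away from the robot), y: left, towards the sprung pad, z: up. The plate spans x -130 to +85, y -130 to +120 mm. Right fence, 14 mm high: inner face at y -65 mm (its far piece -69).
- far_stop (a point): Foot of the far stop on the bed, at (+63, 0, 20) mm in the holder's frame. Its face is upright, square to the holder's x axis. A lip on it overhangs the bed by 8 mm, 10.5 mm above the bed; lip top 36.5 mm above the bench. The mask's far edge must touch this face.
- mask: Loose photomask plate, square, 126 x 126 x 8 mm, about 0.24 kg, rose with a black star of lines and pale glass border, lying flat on the bed 25 to 45 mm short of home (towards the holder's -x), its axes nearly parallel to the holder's. Origin: centre of its underside. Home: origin at x = 0 in the holder's frame. It slides freely, with 4 to 11 mm of sideways play.
- stop_block: Plum-coloured block 70 x 18 x 34 mm fixed on the bed at the left; origin: centre of its underside, at (0, +103, 20) mm in the holder's frame. It carries a screw-set slide and, on that, the yellow sprung pad facing the mask. The pad gives only from 7 N on, then 3.5 N more per mm, 6 mm of travel. Right: 5.5 to 14.5 N (firm touch to 2 mm of give; aim at 10 N, 1 mm). Overrun: 18 N, 3 mm.
- pad_nearest (a point): Fixed point at (0, +65.5, 29) mm in the holder's frame: where the middle of the yellow pad's face is when the slide is set fully towards the mask. The setting differs from job to job and is not reported: the face stands 0 to 6 mm further to the holder's +y than this point. The pad is 50 mm long in x, 3 to 15 mm above the bed.
- cam_lever (a joint): Angle of the cam lever, rad, 0 to 2.7, growing clockwise seen from above; starts at 0 to 0.35 and stays where it is left. Hinge friction 0.10 N m. Turning gets clearly heavier once the mask meets the pad, somewhere between 1.05 and 1.85 rad: the cam then adds about 0.02 N m (0.015 to 0.028, friction varies) per newton of pad force.
- cam_face (a point): Fixed point at (+9, -65.5, 24) mm in the holder's frame: where the steel cam disc's face nearest the mask is at lever angle 0. Turning the lever moves that face towards the holder's +y by 9 mm x (1 - cos(angle)). Disc: radius 23 mm, centre 9 mm off the pivot, 1 to 16 mm above the bed.
- lever_pivot (a point): Axis of the cam lever, fixed on the holder at (+9, -79.5) mm in its frame, 45 mm above the bench (middle height of the red bar); axes as the holder's.
- lever_bar (a point): Point in the middle of the red lever bar, 60 mm from the pivot axis. The bar is 14 mm wide, 38 to 52 mm above the bench, from 5 to 95 mm out. Seen from above it points at -45 degrees minus the joint angle from the holder's +x (counterclockwise positive): it starts pointing right and away from the robot, and swings right, then towards the robot.
- lever_knob (a point): Centre of the top of the black knob at the lever's end, 95 mm from the pivot axis, 70 mm above the bench; the knob is an upright cylinder 22 mm in diameter, 38 to 70 mm above the bench.
- mask_box: flat blue mask storage box, 100 x 100 x 25 mm, standing to the left; bystander; origin under its centre
- objective: steel microscope objective standing on end, 34 mm diameter, 48 mm tall, to the left; bystander; origin under its centre
- dropper: amber bottle with black cap, 44 mm diameter, 100 mm tall, far left; bystander; origin under its centre
- screwdriver: screwdriver 160 mm long lying to the right of the holder on the near side; bystander; origin near its middle
- loupe: black cylindrical eye loupe, 36 mm diameter, 27 mm tall, standing on the near left corner of the holder's base plate; bystander; origin under its centre
- parts_tray: white open parts tray 120 x 160 x 25 mm, far right; bystander; origin under its centre
- gauge_block: steel gauge block 35 x 60 x 15 mm, lying to the right; bystander; origin under its centre

How it is judged:
By the outcome, as a careful person would: the job done as asked, in the order asked, and still so for the second after the job is handed in, with the robot touching nothing.
It also fails if it takes over 70 s, if anything falls off the work surface, if the arm or the gripper's body presses on something with over 40 N, if the wrist force passes 120 N, or if a joint passes its speed limit or range.

### The arm

A 6-joint arm with a two-finger parallel gripper is mounted at the origin on the work surface. World frame = base frame: x ahead of the robot, y to its left, z up, the work surface at z = 0. Lengths are in mm, angles in rad, forces in N, time in s.
With the tool pointing down it reaches from about 275 to 1000 mm from the base axis. Payload 8.4 kg.
Tool frame: the origin (TCP) lies at the very end of the fingers, on their centre line; the grasp point (between the pads) lies 19 mm behind it; z points along the fingers, y is the direction in which the jaws open and shut (so a half turn about z gives the same grasp; the last joint's range is limited). The gripper opens to 85 mm and grips with 20 to 120 N. Pads are 22 mm wide; open, the fingers measure 114 mm over their backs; the gripper's body (76 mm by 85 mm) begins 54 mm behind the grasp point. The pads swing forward as they close: fully open they stand 13 mm farther back than shut.
Start: joints at [-1.12, 0.353, 1.633, -0, 1.155, -0.002], TCP at [273.427, -562.019, 231.281] pointing down, gripper open.
Joint ranges: [-2.63, 2.63], [-0.92, 2.1], [0.06, 2.66], [-1.3, 4.44], [0, 2.69], [-3.02, 3.02]. Speed limits (rad/s): [2.22, 2.22, 2.79, 3.14, 3.14, 3.14].

### API

Orientations are given as [roll, pitch, yaw] about the fixed x, y, z axes, in that order (R = Rz(yaw) Ry(pitch) Rx(roll)).
In Python, from rig import r, vision gives the robot as it stands.
- The arm moves only by the tool move_arm, never from a script. Its argument "series" is text: rows parted by semicolons, each of 7 numbers parted by spaces: the closure, from -1 (fully open) to 1 (shut), then the shift along the tool's x, y, z in units of 40 mm (1.0 is 40 mm), then the turn, a rotation vector about the tool's x, y, z in degrees. In form: grip tx ty tz ax ay az; .... A call has 1 to 20 rows; each row shifts and turns the pose as measured when the row begins, along the tool's axes as they then stand; what a row does not reach is not made up. A row lasts 1/8 s, in which the tool goes at most 62.5 mm and 10.7 degrees, less where a joint would pass 70% of its speed; a pose out of reach is approached as far as the arm can. A call is refused whole if a number of a shift passes 1 or a number of a turn 10.7, either way. A call with a gripper value outside its range is refused whole. The fingers move at their own pace and stop on an object; "grip_force" is the grip in N (left out, the last holds). Time passes only in rows, so rows that do not move let the fingers close. It gives the time, the measured TCP pose, the force and the opening at its end, in the units of the state.
- r.sense(): the state, without advancing time (a new reading comes with each control period).
- vision.grab_frame(name): name is "scene" or "top" or "wrist"; returns the picture (480x640x3 uint8, red, green, blue); there is no depth.
- vision.camera_params(name): a dict with "fx", "fy", "cx", "cy" (pixels), "k1" (the pictures are not rectified: a ray, as slopes to the right and down, at radius r is drawn at 1 + k1 r^2 times it, then the intrinsics apply), "position" and "rotation" of the camera in the world. Camera axes: x right, y up, looking along -z (the intrinsics and any distortion apply to the point x, -y, -z); pixel columns grow to the right and rows downward; lengths in mm; the calibration is good to about 2 mm. A picture is of the moment at which its call begins: read the wrist's pose just before it. camera_params takes no time and is no camera call; for the wrist camera it gives the pose at the moment of the call.
- r.sign_off(): hands the job in, once; it reports no verdict.
The state is a dict: "clock": time; "qpos": joint angles; "qvel": joint speeds; "joint_efforts": joint torques, N m; "eef_pos": TCP position; "tcp_rot": TCP orientation; "contact_force": force on the tool from outside, world axes, zero at the start; "wrist_torque": the same for the moment, N m; "opening": opening from 0.0 (shut) to 1.0 (fully open).
Only numpy, scipy, OpenCV 4.12 (cv2) and the standard library are available. Lean on these libraries where they do the work, as an engineer would, in place of code of your own. Each camera call takes 0.05 s, during which the arm holds its last target. There are 200 camera calls.

## Working session

There is one attempt and no reset: what is moved stays moved. The work goes in short steps, Python scripts to look and compute and a tool call to move; the robot and the scene stay as the last step left them, time stands still between calls to the robot, and variables do not carry over. Pictures are saved under pics/ and viewed, about 8 in all and at most 12, crops included, and the job is handed in when it is done.

Besides the shell and the picture viewer there is one more tool, called after "Call:" as a command line: name --argument value ..., lists and objects as JSON in quotes. move_arm: Moves the arm, as the interface text tells. Its arguments: {"type":"object","properties":{"series":{"type":"string"},"grip_force":{"type":"number"}},"required":["series"]}

```bash
ls; mkdir -p pics; python3 - <<'E'
from rig import r, vision
import cv2
for n in ("top","scene"):
    im=vision.grab_frame(n); cv2.imwrite(f"pics/{n}0.png",im[:,:,::-1]); print(vision.camera_params(n))
print(r.sense())
E
```

```text
pics
{'fx': 623.9784558797516, 'fy': 623.9784558797516, 'cx': 320.00556213796824, 'cy': 238.86847467741867, 'k1': 0.05517192360744952, 'position': array([ 368.4270351 ,   -1.84886212, 1658.75356528]), 'rotation': array([ 0.09645141,  0.01284154, -1.58263593])}
{'fx': 474.1979488435631, 'fy': 474.1979488435631, 'cx': 319.93936991351757, 'cy': 232.47968532141186, 'k1': -0.03245830606880745, 'position': array([1009.51653784,   -4.83398148,  884.58106116]), 'rotation': array([0.56210631, 0.00533958, 1.54387608])}
{'clock': 0.1, 'qpos': array([-1.12040888e+00,  3.53592831e-01,  1.63408313e+00,  3.99277095e-05,
        1.15517802e+00, -2.41092341e-03]), 'qvel': array([ 5.91149465e-04, -2.24691348e-03, -3.31967056e-03,  6.38210265e-05,
        1.10091504e-03,  1.01357023e-03]), 'joint_efforts': array([ 2.70644041e-04, -6.06356764e+01, -3.42821252e+01,  1.34500419e-04,
        4.04390725e-03,  2.89491959e-05]), 'eef_pos': array([ 273.24314063, -561.62264465,  230.61803917]), 'tcp_rot': array([-3.14033141e+00, -3.95490421e-05,  4.52782197e-01]), 'contact_force': array([-0.30378581,  0.01355341,  1.20104626]), 'wrist_torque': array([0.06316661, 0.0349529 , 0.03968338]), 'opening': 1.0005864032321614}
```

View pics/top0.png

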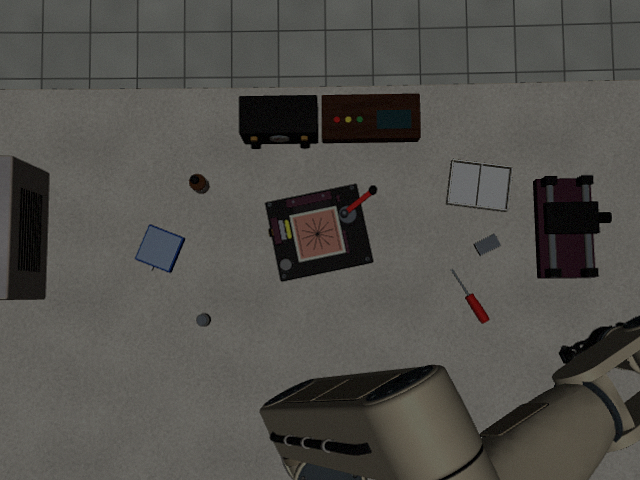

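The top view shows the holder, with corners near (265,203), (355,184), (372,262) and (281,280). The mask is around (317,233), and the lever points up-right to a knob at (373,190). Next I'll write the helper and get an enlarged crop.

```bash
cat > h.py <<'E'
import numpy as np, cv2
from scipy.spatial.transform import Rotation as R
from rig import r, vision
def cam(n):
    p=vision.camera_params(n); p['R']=R.from_euler('xyz',p['rotation']).as_matrix(); return p
def proj(p,X):
    c=(np.atleast_2d(X)-p['position'])@p['R']; s=np.c_[c[:,0],-c[:,1]]/-c[:,2:3]
    s=s*(1+p['k1']*(s**2).sum(1,keepdims=True))
    return s*[p['fx'],p['fy']]+[p['cx'],p['cy']]
def back(p,uv,z):
    d=(np.atleast_2d(uv)-[p['cx'],p['cy']])/[p['fx'],p['fy']]; s=d.copy()
    for _ in range(20): s=d/(1+p['k1']*(s**2).sum(1,keepdims=True))
    w=np.c_[s[:,0],-s[:,1],-np.ones(len(s))]@p['R'].T
    return p['position']+w*((z-p['position'][2])/w[:,2])[:,None]
def H(x,y,th,P):  # holder->world
    P=np.atleast_2d(np.array(P,float)); c,s=np.cos(th),np.sin(th)
    return np.c_[x+c*P[:,0]-s*P[:,1],y+s*P[:,0]+c*P[:,1],P[:,2]]
E
python3 - <<'E'
from h import *
p=cam('top')
c=back(p,[(355,184),(265,203),(281,280),(372,262)],20); print(c.round(1))
print(np.linalg.norm(np.diff(c,axis=0),axis=1))
print(back(p,(373,190),70))
E
```

```text
[[ 672.5  -77.4   20. ]
 [ 624.8  162.2   20. ]
 [ 420.2  120.9   20. ]
 [ 464.4 -118.5   20. ]]
[244.3519374  208.75021421 243.42971129]
[[ 646.92053739 -121.11999031   70.        ]]
```

```bash
cat >> h.py <<'E'
def plan(tx,ty,tz,yaw):
    "total tool-axes shift (units of 40 mm) for yaw kept, and turn deg"
    s=r.sense(); T=R.from_euler('xyz',s['tcp_rot']).as_matrix()
    print('tool shift mm',(T.T@(np.array([tx,ty,tz])-s['eef_pos'])).round(1),'units',(T.T@(np.array([tx,ty,tz])-s['eef_pos'])/40).round(3))
    D=R.from_matrix(T.T@R.from_euler('xyz',[np.pi,0,yaw]).as_matrix()).as_rotvec(degrees=True)
    print('turn',D.round(2))
E
python3 - <<'E'
from h import *
p=cam('wrist'); s=r.sense(); T=R.from_euler('xyz',s['tcp_rot']).as_matrix()
print(T.T@(p['position']-s['eef_pos']), (T.T@p['R']).round(2),p['fx'],p['k1'])
plan(480,15,330,0.196)
E
```

```text
[  71.29041282    1.12922365 -142.80940568] [[-0.    0.96  0.28]
 [ 1.    0.    0.  ]
 [ 0.    0.28 -0.96]] 376.1919687236054 -0.07975719898856377
tool shift mm [ 438.2 -428.2  -98.8] units [ 10.955 -10.705  -2.471]
turn [-7.000e-02  1.000e-02  1.471e+01]
```

Call:
move_arm --series "-1 0 0 -0.3 0 0 7.3; -1 0 0 -0.3 0 0 7.3; -1 0.82 -0.99 0 0 0 0; -1 0.82 -0.99 0 0 0 0; -1 0.82 -0.99 0 0 0 0; -1 0.82 -0.99 0 0 0 0; -1 0.82 -0.99 0 0 0 0; -1 0.82 -0.99 0 0 0 0; -1 0.82 -0.99 0 0 0 0; -1 0.82 -0.99 0 0 0 0; -1 0.82 -0.99 0 0 0 0; -1 0.82 -0.99 0 0 0 0; -1 0.82 -0.99 0 0 0 0; -1 0.82 -0.99 0 0 0 0; -1 0.82 -0.99 0 0 0 0; -1 0 0 0 0 0 0"

```text
clock: 2.1
eef_pos: [603.1, 43.7, 251.9]
tcp_rot: [-3.136, 0.004, 0.187]
contact_force: [-0.3, 0.3, -1.0]
opening: 0.992
```

```bash
python3 - <<'E'
from h import *
s=r.sense(); print(s['clock'],s['eef_pos'],s['tcp_rot'],s['contact_force']); p=cam('wrist')
im=vision.grab_frame('wrist'); cv2.imwrite('pics/w1.png',cv2.convertScaleAbs(im[:,:,::-1],alpha=1.8,beta=10))
import pickle; pickle.dump((p,im),open('w1.pkl','wb'))
E
```

```text
2.1 [603.06150716  43.74649768 251.94596921] [-3.13606756  0.00356676  0.18682429] [-0.3102139   0.30867049 -0.9619701 ]
```

View pics/w1.png

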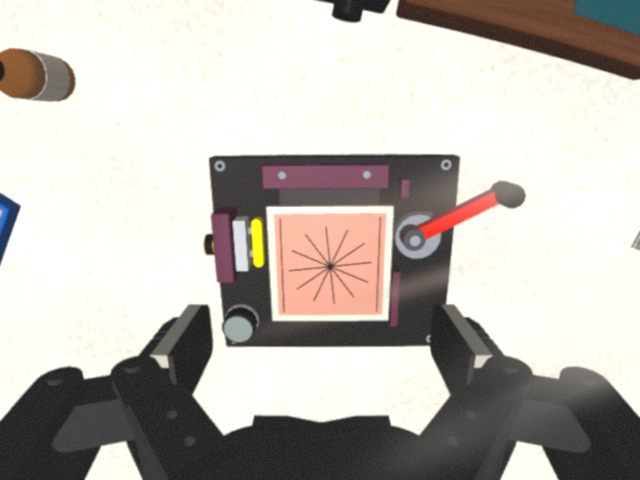

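Wrist view, with the holder square in frame: plate corners are about (210,156), (459,155), (462,346) and (228,346). The mask spans (267,207) to (391,320), the pad is at (257,243), the pivot at (412,237) and the knob at (510,194). I'll back-project the blobs to metric.

```bash
cat > fit.py <<'E'
from h import *
import pickle,sys
p,im=pickle.load(open(sys.argv[1],'rb'))
g=cv2.convertScaleAbs(im,alpha=1.8,beta=10); hsv=cv2.cvtColor(g,cv2.COLOR_RGB2HSV); gray=g.max(2)
def rect(mask,z,seed):
    mask=cv2.morphologyEx(mask.astype(np.uint8),cv2.MORPH_CLOSE,np.ones((3,3)))
    n,l,st,c=cv2.connectedComponentsWithStats(mask,connectivity=4); k=l[seed[1],seed[0]]
    cs,_=cv2.findContours((l==k).astype(np.uint8),cv2.RETR_EXTERNAL,cv2.CHAIN_APPROX_NONE)
    q=back(p,max(cs,key=len)[:,0].astype(float),z)
    return cv2.minAreaRect(q[:,:2].astype(np.float32)),st[k]
print('mask',rect(gray>130,28,(330,230)))
Y=(hsv[...,0]>22)&(hsv[...,0]<38)&(hsv[...,1]>120)&(gray>100)
ys,xs=np.nonzero(Y); print('yellow',xs.mean(),ys.mean(),len(xs)); print(rect(Y,35,(int(xs.mean()),int(ys.mean()))))
Rd=((hsv[...,0]<6)|(hsv[...,0]>174))&(hsv[...,1]>200)&(gray>90)
ys,xs=np.nonzero(Rd); print('red',len(xs)); print(rect(Rd,52,(int(np.median(xs)),int(np.median(ys)))))
E
python3 fit.py w1.pkl; python3 - <<'E'
from h import *
import pickle; from scipy.optimize import least_squares
p,im=pickle.load(open('w1.pkl','rb'))
uv=np.array([(210,156),(459,155),(462,346),(228,346)],float)
g=cv2.cvtColor(cv2.convertScaleAbs(im,alpha=1.8),cv2.COLOR_RGB2GRAY)
P=[(85,120,20),(85,-130,20),(-130,-130,20),(-130,120,20)]
f=lambda v:(proj(p,H(*v,P))-uv).ravel()
s=least_squares(f,[566,31,.196]); print(s.x,s.fun.round(1))
for q in [(0,103,54),(9,-79.5,55),(63,0,36.5)]: print(q,proj(p,H(*s.x,q)))
print(back(p,[(510,190)],70))
E
```

```text
mask (((559.0628051757812, 42.473846435546875), (489.2967834472656, 845.6843872070312), 10.651761054992676), array([     0,      0,    640,    435, 201392], dtype=int32))
yellow 257.4860883797054 241.83960720130932 611
(((555.085693359375, 99.77437591552734), (52.346458435058594, 13.024648666381836), 10.623496055603027), array([250, 217,  15,  51, 612], dtype=int32))
red 153
(((607.9839477539062, -66.51909637451172), (10.762483596801758, 28.056764602661133), 37.04758071899414), array([421, 221,  32,  17, 190], dtype=int32))
[5.70120666e+02 2.36996066e+01 2.17905053e-01] [  0.8   2.6   5.7  -4.  -12.1  -2.6   4.6   3.1]
(0, 103, 54) [[227.8472972 250.756407 ]]
(9, -79.5, 55) [[419.56922861 236.58866811]]
(63, 0, 36.5) [[333.45596378 178.85866262]]
[[ 656.14439814 -115.76540786   70.        ]]
```

```bash
cat > fit2.py <<'E'
from h import *
import pickle; from scipy.optimize import least_squares
p,im=pickle.load(open('w1.pkl','rb'))
g=cv2.cvtColor(cv2.convertScaleAbs(im,alpha=1.8,beta=10),cv2.COLOR_RGB2GRAY).astype(np.float32); g=cv2.GaussianBlur(g,(3,3),0)
def edge(v,A,B,n,span=6,N=25,pol=1):
    "sub-pixel offsets (mm) of strongest edge along normal n for holder-frame line A-B; pol=+1 bright outside"
    A,B,n=map(lambda a:np.array(a,float),(A,B,n)); out=[]; t=np.arange(-span,span+.01,.25)
    for k in np.linspace(0.08,.92,N):
        uv=proj(p,H(*v,A+(B-A)*k+n*t[:,None])).astype(np.float32)
        q=cv2.remap(g,uv[:,0].reshape(1,-1),uv[:,1].reshape(1,-1),cv2.INTER_LINEAR)[0]
        d=np.gradient(q)*pol; i=d.argmax(); out.append(t[i])
    return np.array(out)
def med(o): return np.median(o), np.percentile(abs(o-np.median(o)),75)
if __name__=='__main__':
    v=np.array([566.,31,.187])
    for it in range(6):
        sp=[12,8,6,5,5,5][it]
        S=[((85,115,20),(85,-125,20),(1,0,0)),((80,120,20),(-85,120,20),(0,1,0)),((80,-130,20),(-45,-130,20),(0,-1,0)),((-130,60,20),(-130,-60,20),(-1,0,0))]
        rows=[];rhs=[];info=[]
        for A,B,n in S:
            o=edge(v,A,B,n,sp); m=np.median(o); ks=np.linspace(.08,.92,25); info.append(med(o))
            for k,oo in zip(ks,o):
                if abs(oo-m)<1.2:
                    P=np.array(A)+(np.array(B)-np.array(A))*k
                    rows.append([n[0],n[1],-P[1]*n[0]+P[0]*n[1]]); rhs.append(oo)
        d=np.linalg.lstsq(np.array(rows,float),np.array(rhs),rcond=None)[0]
        c,s=np.cos(v[2]),np.sin(v[2]); v=v+[c*d[0]-s*d[1],s*d[0]+c*d[1],d[2]]
    print('holder',v.round(3),info)
    M=np.array([-35,0,0.])  # mask dx,dy,rot in holder
    for it in range(6):
        # in mask frame -> holder -> world via composed pose
        w=np.r_[H(*v,[M[0],M[1],0])[0,:2],v[2]+M[2]]
        rows=[];rhs=[];info=[]
        for A,B,n in [((63,63,28),(63,-63,28),(1,0,0)),((-63,63,28),(-63,-63,28),(-1,0,0)),((63,63,28),(-63,63,28),(0,1,0)),((63,-63,28),(-63,-63,28),(0,-1,0))]:
            o=edge(w,A,B,n,[12,8,5,4,4,4][it],pol=-1); m=np.median(o);info.append(med(o))
            for k,oo in zip(np.linspace(.08,.92,25),o):
                if abs(oo-m)<1:
                    P=np.array(A)+(np.array(B)-np.array(A))*k
                    rows.append([n[0],n[1],-P[1]*n[0]+P[0]*n[1]]); rhs.append(oo)
        d=np.linalg.lstsq(np.array(rows,float),np.array(rhs),rcond=None)[0]; M=M+d
    print('mask in holder',M.round(3),info)
    for q in [(9,-79.5,55),(63,0,36.5)]: print(q,proj(p,H(*v,q)).round(1))
    K=back(p,[(510,188)],70)[0]; pv=H(*v,(9,-79.5,0))[0]; d=K-pv; print('knob r',np.hypot(*d[:2]),'angle', -np.pi/4-(np.arctan2(d[1],d[0])-v[2]))
E
python3 fit2.py
```

```text
holder [5.69371e+02 3.04060e+01 1.93000e-01] [(np.float64(-0.75), np.float64(0.25)), (np.float64(-0.75), np.float64(1.75)), (np.float64(0.0), np.float64(0.5)), (np.float64(-0.75), np.float64(0.5))]
mask in holder [-2.8525e+01 -1.6960e+00  1.0000e-03] [(np.float64(0.25), np.float64(0.5)), (np.float64(0.5), np.float64(0.25)), (np.float64(0.25), np.float64(0.5)), (np.float64(0.25), np.float64(0.5))]
(9, -79.5, 55) [[412.7 238.1]]
(63, 0, 36.5) [[328.  178.3]]
knob r 94.61772672733119 angle 0.22904984228038017
```

```bash
python3 - <<'E'
from h import *
V=(569.4,30.4,.193)
plan(*H(*V,(-122,-1.7,60))[0],.193)
E
```

```text
tool shift mm [-155.4    9.1  192.5] units [-3.886  0.228  4.812]
turn [-0.29  0.27 -0.4 ]
```

Call:
move_arm --series "1 -0.97 0.06 0.2 -0.3 0.3 -0.4; 1 -0.97 0.06 0.8 0 0 0; 1 -0.97 0.06 0.9 0 0 0; 1 -0.97 0.06 0.9 0 0 0; 1 0 0 0.9 0 0 0; 1 0 0 0.7 0 0 0; 1 0 0 0.4 0 0 0; 1 0 0 0 0 0 0"

```text
clock: 3.15
eef_pos: [440.2, -5.8, 54.8]
tcp_rot: [3.139, 0.002, 0.186]
contact_force: [0.3, 0.9, 0.9]
opening: 0.002
```

```bash
python3 - <<'E'
from h import *
V=(569.4,30.4,.193)
s=r.sense(); print(s['eef_pos'],s['tcp_rot'],s['contact_force'])
plan(*H(*V,(-122,-1.7,23))[0],.193)
E
```

```text
[440.21797282  -5.78485088  54.83875977] [3.13934836e+00 2.25339019e-03 1.86471546e-01] [0.28322068 0.90966161 0.93050279]
tool shift mm [11.7 -9.2 31.8] units [ 0.293 -0.23   0.795]
turn [ 0.13  0.13 -0.37]
```

Call:
move_arm --series "1 0.25 -0.23 0.4 0.1 0.1 -0.4; 1 0 0 0.3 0 0 0; 1 0 0 0.08 0 0 0; 1 0 0 0 0 0 0"

```text
clock: 3.65
eef_pos: [448.5, 3.2, 24.9]
tcp_rot: [3.14, -0.001, 0.192]
contact_force: [0.7, 0.0, 0.3]
opening: 0.004
```

```bash
python3 - <<'E'
from h import *
V=(569.4,30.4,.193)
s=r.sense(); print(s['eef_pos'],s['tcp_rot'],s['contact_force'])
plan(*H(*V,(-63-11,-1.7,23))[0],.193)
im=vision.grab_frame('wrist'); cv2.imwrite('pics/w2.png',cv2.convertScaleAbs(im[:,:,::-1],alpha=1.8,beta=10))
E
```

```text
[448.45516304   3.15395179  24.94963405] [ 3.14028367e+00 -1.21444374e-03  1.91590460e-01] [0.68912523 0.04776105 0.28570987]
tool shift mm [49.9 -1.9  2. ] units [ 1.248 -0.048  0.05 ]
turn [ 0.08 -0.07 -0.08]
```

View pics/w2.png

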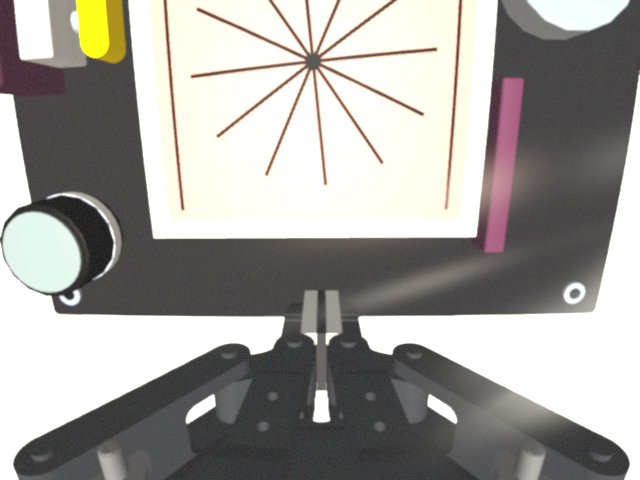

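Closed fingertips are at (322,300), centred on the mask's near edge (row 237, columns 155–477). The loupe at (45,245) is clear. Pushing now.

Call:
move_arm --series "1 0.1 -0.04 0.05 0 0 0; 1 0.2 0 0 0 0 0; 1 0.2 0 0 0 0 0; 1 0.2 0 0 0 0 0; 1 0.15 0 0 0 0 0; 1 0.1 0 0 0 0 0; 1 0.1 0 0 0 0 0; 1 0.1 0 0 0 0 0; 1 0 0 0 0 0 0"

```text
clock: 4.82
eef_pos: [496.1, 14.1, 23.7]
tcp_rot: [3.14, -0.001, 0.192]
contact_force: [0.7, -0.7, -0.8]
opening: -0.002
```

```bash
python3 - <<'E'
from h import *
V=(569.4,30.4,.193)
s=r.sense(); print(s['eef_pos'],s['tcp_rot'],s['contact_force'])
plan(*H(*V,(-63-11,-1.7,23))[0],.193)
E
```

```text
[496.0932413   14.12160438  23.69426447] [ 3.14025950e+00 -5.56267472e-04  1.91760954e-01] [ 0.65343976 -0.69823255 -0.80941928]
tool shift mm [ 1.1 -0.2  0.7] units [ 0.027 -0.005  0.017]
turn [ 0.08 -0.03 -0.07]
```

Call:
move_arm --series "1 0.04 0 0 0 0 0; 1 0.04 0 0 0 0 0; 1 0 0 0 0 0 0"

```text
clock: 5.2
eef_pos: [496.1, 14.3, 23.2]
tcp_rot: [3.141, 0.005, 0.192]
contact_force: [0.1, 0.7, 0.8]
opening: 0.0
```

```bash
python3 - <<'E'
from h import *
s=r.sense(); print(s['eef_pos'],s['tcp_rot'],s['contact_force'])
im=vision.grab_frame('wrist'); cv2.imwrite('pics/w3.png',cv2.convertScaleAbs(im[:,:,::-1],alpha=1.8,beta=10))
E
```

```text
[496.13370785  14.32783008  23.20497755] [3.14080854 0.00539295 0.19194502] [0.07232513 0.65759384 0.83252102]
```

View pics/w3.png

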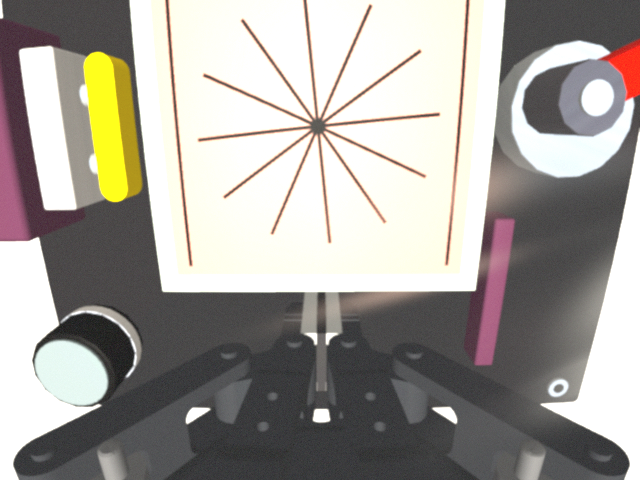

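Mask near edge is at row 290, touching the fingertips at (322,292). The last 3 mm gave no advance, so it may be home. I'll check by reading the force during a push row.

Call:
move_arm --series "1 0.1 0 0 0 0 0; 1 0.15 0 0 0 0 0"

```text
clock: 5.5
eef_pos: [496.4, 15.1, 21.8]
tcp_rot: [-3.141, 0.024, 0.193]
contact_force: [-22.7, -7.2, 16.2]
opening: -0.002
```

```bash
python3 - <<'E'
from h import *
for i in range(3):
    s=r.sense(); print(s['eef_pos'],s['tcp_rot'],s['contact_force']); p=cam('wrist'); im=vision.grab_frame('wrist')
import pickle; pickle.dump((p,im),open('w4.pkl','wb'))
V=(569.4,30.4,.193)
# mask near corners and holder cues in this picture
print('home near corners', proj(p,H(*V,[(-63,61,28),(-63,-65,28),(0,65.5,35),(-130,-130,20),(9,-79.5,55)])).round(1))
E
```

```text
[496.39618806  15.08539248  21.82490577] [-3.14056157  0.0243232   0.19260984] [-22.70337547  -7.18074636  16.19843075]
[496.31258944  15.11828883  21.7272308 ] [-3.14044903  0.02517863  0.19266247] [-19.58177811  -5.13445307  14.7725905 ]
[496.31065138  15.12186143  21.71458588] [-3.14046094  0.02459256  0.19259829] [-18.37581432  -4.70271529  14.88762306]
home near corners [[162.7 289.2]
 [478.7 289.2]
 [118.6 125.7]
 [578.9 403.5]
 [594.4  95.5]]
```

The push was blocked at 23 N, and the predicted home corners at row 289 match the seen edge at row 290. The mask is home, so I'll retreat and go to the lever.

Call:
move_arm --series "1 -0.15 0 -0.05 0 -1.2 0; 1 -0.2 0 -0.3 0 0 0; 1 0 0 -0.9 0 0 -10; 1 0 0 -0.9 0 0 -10; 1 0 0 -0.6 0 0 -10; 1 0 0 0 0 0 -2; 1 0 0 0 0 0 0"

```text
clock: 6.52
eef_pos: [490.8, 13.5, 140.7]
tcp_rot: [-3.124, 0.028, 0.769]
contact_force: [-0.2, -1.0, 0.6]
opening: 0.0
```

```bash
python3 - <<'E'
from h import *
V=(569.4,30.4,.193)
s=r.sense(); print(s['eef_pos'],s['tcp_rot'],s['contact_force'],s['qpos'])
plan(*H(*V,(58.4,-107.6,118))[0],.193+.56)
E
```

```text
[490.79180715  13.54522359 140.65803949] [-3.12379764  0.02775389  0.76928221] [-0.15557044 -0.95331879  0.55161351] [ 0.02844233  0.27725584  1.97622609 -0.00703004  0.920612    0.83454988]
tool shift mm [ 59.1 165.   18.1] units [1.478 4.124 0.452]
turn [-1.01  1.6   0.92]
```

Call:
move_arm --series "1 0.3 0.82 0 -1 1.6 0.9; 1 0.3 0.82 0 0 0 0; 1 0.3 0.82 0 0 0 0; 1 0.3 0.82 0 0 0 0; 1 0.3 0.82 0.2 0 0 0; 1 0 0 0 0 0 0"

```text
clock: 7.28
eef_pos: [652.0, -67.0, 133.1]
tcp_rot: [3.138, -0.005, 0.746]
contact_force: [-0.1, -0.0, 0.1]
opening: 0.003
```

```bash
python3 - <<'E'
from h import *
V=(569.4,30.4,.193)
s=r.sense(); print(s['eef_pos'],s['tcp_rot'],s['contact_force'])
plan(*H(*V,(58.4,-107.6,41))[0],.193+.56)
p=cam('wrist');im=vision.grab_frame('wrist'); cv2.imwrite('pics/w5.png',cv2.convertScaleAbs(im[:,:,::-1],alpha=1.8,beta=10))
print(proj(p,H(*V,[(9,-79.5,52)]+[(9+k*np.cos(-np.pi/4-.229),-79.5+k*np.sin(-np.pi/4-.229),52) for k in (50,95)])).round(1))
print(proj(p,s['eef_pos']))
E
```

```text
[651.98731547 -67.01928959 133.11385615] [ 3.13826785 -0.00455036  0.74644441] [-0.1399924  -0.01864739  0.1098851 ]
tool shift mm [-1.8 -5.7 92.1] units [-0.044 -0.142  2.302]
turn [ 0.19 -0.26 -0.38]
[[234.5 291.7]
 [311.5 291.6]
 [380.9 291.2]]
[[319.34017559 307.57076936]]
```

View pics/w5.png

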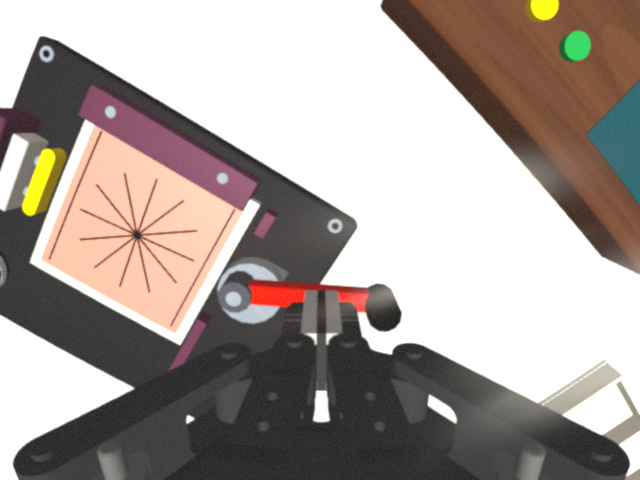

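The bar runs (250,290) to (370,299) and the knob is at (383,307), so the lever angle is about 0.29. The fingers are on its far side and clear, so I'll descend.

Call:
move_arm --series "1 0.05 -0.24 0.6 0 0 -0.4; 1 0 0 0.7 0 0 0; 1 0 0 0.6 0 0 0; 1 0 0 0.3 0 0 0; 1 0 0 0 0 0 0"

```text
clock: 7.95
eef_pos: [642.5, -55.4, 45.0]
tcp_rot: [3.14, -0.004, 0.752]
contact_force: [1.0, 0.9, -0.0]
opening: -0.001
```

```bash
cat > lev.py <<'E'
from h import *
V=(569.4,30.4,.193); pv=H(*V,(9,-79.5,0))[0]
F=[];Tz=[]
n=3
for i in range(n):
    s=r.sense(); F.append(s['contact_force']); 
    if i<n-1: vision.grab_frame('wrist')
F=np.mean(F,0); d=(s['eef_pos']-pv)[:2]; rad=np.hypot(*d); ph=np.arctan2(d[1],d[0])-V[2]
th=s['tcp_rot'][2]-V[2]; tx=np.array([np.cos(s['tcp_rot'][2]),np.sin(s['tcp_rot'][2])]); u=np.array([tx[1],-tx[0]])
# tool frame: along u (radius) and along tool x (behind the bar)
print('t',round(s['clock'],2),'z',s['eef_pos'][2].round(1),'tilt',np.array(s['tcp_rot']).round(3),'r_u',(d@u).round(2),'off_x',(d@tx).round(2),'tool lever angle',round(np.pi/4-th,4),
 'ang_est(19)',round(-np.pi/4-ph+ np.arcsin(19/rad),4),'F_x',(F[:2]@tx).round(2),'F_u',(F[:2]@u).round(2),'Fz',F[2].round(2),'torque',round(float(F[0]*d[1]-F[1]*d[0])/-1000,3))
E
python3 lev.py
```

```text
t 8.05 z 46.1 tilt [ 3.138 -0.006  0.752] r_u 41.31 off_x 29.95 tool lever angle 0.226 ang_est(19) -0.0198 F_x 0.09 F_u -0.43 Fz 0.24 torque 0.016
```

Call:
move_arm --series "1 -0.05 0.12 0.08 0 0 3.7; 1 -0.08 0 0 0 0 0; 1 -0.08 0 0 0 0 0; 1 0 0 0 0 0 0"

```text
clock: 8.55
eef_pos: [642.0, -64.8, 46.4]
tcp_rot: [3.135, -0.009, 0.689]
contact_force: [1.0, 0.7, -0.4]
opening: -0.001
```

```bash
python3 lev.py
```

```text
t 8.65 z 46.3 tilt [ 3.135 -0.009  0.689] r_u 45.43 off_x 25.64 tool lever angle 0.2898 ang_est(19) 0.1488 F_x 0.3 F_u -0.11 Fz 0.23 torque 0.017
```

Call:
move_arm --series "1 -0.1 0 0.08 0 0.4 0; 1 -0.1 0 0.06 0 0 0; 1 -0.1 0.04 0 0 0 5; 1 -0.1 0.04 0 0 0 5; 1 -0.1 0.04 0 0 0 5; 1 -0.1 0.04 0 0 0 5"

```text
clock: 9.4
eef_pos: [626.0, -83.4, 39.7]
tcp_rot: [-3.141, -0.021, 0.329]
contact_force: [1.4, 2.2, -0.0]
opening: 0.004
```

```bash
python3 lev.py
```

```text
t 9.5 z 39.6 tilt [-3.141 -0.02   0.331] r_u 46.13 off_x 18.15 tool lever angle 0.6474 ang_est(19) 0.6659 F_x 1.22 F_u -1.06 Fz 0.29 torque 0.075
```

Call:
move_arm --series "1 -0.1 0.04 -0.03 0 0.8 4; 1 -0.1 0.04 0 0 0 5; 1 -0.1 0.04 0 0 0 5; 1 -0.1 0.04 0 0 0 5"

```text
clock: 10.0
eef_pos: [613.5, -92.7, 40.5]
tcp_rot: [-3.129, -0.037, -0.001]
contact_force: [2.6, 1.0, 1.8]
opening: 0.001
```

```bash
python3 lev.py;  python3 - <<'E'
from h import *
im=vision.grab_frame('wrist'); cv2.imwrite('pics/w6.png',cv2.convertScaleAbs(im[:,:,::-1],alpha=1.8,beta=10))
E
```

```text
t 10.1 z 40.4 tilt [-3.13  -0.036  0.   ] r_u 46.99 off_x 19.49 tool lever angle 0.9783 ang_est(19) 0.9679 F_x 2.03 F_u -0.75 Fz 0.96 torque 0.11
```

View pics/w6.png

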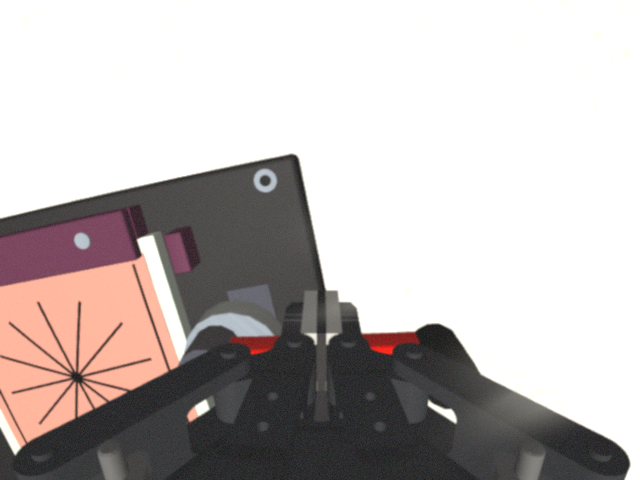

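The lever is in contact with the fingers at an angle of about 0.97, and torque is 0.11 N m (friction only). The mask is still under the lip. From here I'll use smaller steps.

Call:
move_arm --series "1 -0.05 0.02 0 -0.3 -0.7 2.5; 1 -0.05 0.02 0 -0.3 -0.7 2.5; 1 -0.05 0.02 0 0 -0.5 2.5"

```text
clock: 10.52
eef_pos: [608.2, -94.9, 40.1]
tcp_rot: [-3.138, -0.003, -0.121]
contact_force: [2.6, 0.7, -1.0]
opening: -0.001
```

```bash
python3 lev.py
```

```text
t 10.62 z 40.0 tilt [-3.138e+00 -3.000e-03 -1.210e-01] r_u 46.95 off_x 20.39 tool lever angle 1.0998 ang_est(19) 1.0703 F_x 1.91 F_u -1.42 Fz -0.79 torque 0.119
```

Call:
move_arm --series "1 -0.06 0.02 0 0 0 2.2; 1 -0.06 0.02 0 0 0 2.2"

```text
clock: 10.88
eef_pos: [603.6, -96.0, 40.0]
tcp_rot: [-3.138, -0.004, -0.199]
contact_force: [3.4, 0.2, -0.8]
opening: 0.0
```

```bash
python3 lev.py
```

```text
t 10.97 z 40.0 tilt [-3.138 -0.004 -0.198] r_u 47.19 off_x 19.36 tool lever angle 1.1768 ang_est(19) 1.1691 F_x 2.21 F_u -0.54 Fz -0.35 torque 0.114
```

Call:
move_arm --series "1 -0.06 0.02 0 0 0 2.2; 1 -0.06 0.02 0 0 0 2.2"

```text
clock: 11.22
eef_pos: [598.2, -96.5, 40.1]
tcp_rot: [-3.138, -0.004, -0.276]
contact_force: [3.8, 0.6, -1.0]
opening: 0.001
```

```bash
python3 lev.py
```

```text
t 11.32 z 40.0 tilt [-3.138e+00 -3.000e-03 -2.760e-01] r_u 47.52 off_x 18.01 tool lever angle 1.2539 ang_est(19) 1.2749 F_x 2.22 F_u -1.11 Fz -0.09 torque 0.125
```

Call:
move_arm --series "1 -0.05 0.02 0 0 0 2.8; 1 -0.05 0.02 0 0 0 2.8"

```text
clock: 11.58
eef_pos: [593.9, -97.0, 40.1]
tcp_rot: [-3.137, -0.004, -0.373]
contact_force: [2.9, -0.0, -1.4]
opening: 0.003
```

```bash
python3 lev.py
```

```text
t 11.68 z 40.1 tilt [-3.137e+00 -3.000e-03 -3.720e-01] r_u 47.5 off_x 18.71 tool lever angle 1.3508 ang_est(19) 1.3568 F_x 1.93 F_u -1.26 Fz -1.28 torque 0.115
```

Call:
move_arm --series "1 -0.05 0.02 0 0 0 2.5; 1 -0.05 0.02 0 0 0 2.5"

```text
clock: 11.92
eef_pos: [590.5, -97.2, 40.2]
tcp_rot: [-3.137, -0.005, -0.457]
contact_force: [7.4, -0.5, -4.6]
opening: 0.002
```

```bash
python3 lev.py
```

```text
t 12.03 z 40.2 tilt [-3.137 -0.005 -0.457] r_u 47.35 off_x 19.95 tool lever angle 1.4357 ang_est(19) 1.4158 F_x 5.4 F_u -1.83 Fz -3.77 torque 0.292
```

Torque jumped to 0.29 N m at about 1.416 rad, so the mask has met the pad at 1.36–1.41. About 0.06–0.08 rad more puts the pad near 1 mm of give.

Call:
move_arm --series "1 -0.06 0.02 0 0 0 2; 1 -0.05 0.02 0 0 0 2"

```text
clock: 12.28
eef_pos: [589.0, -97.5, 40.5]
tcp_rot: [-3.135, -0.011, -0.524]
contact_force: [7.4, -2.6, -6.2]
opening: -0.002
```

```bash
python3 lev.py
```

```text
t 12.38 z 40.5 tilt [-3.135 -0.011 -0.524] r_u 47.01 off_x 21.87 tool lever angle 1.5025 ang_est(19) 1.4421 F_x 7.08 F_u -1.51 Fz -5.78 torque 0.366
```

The lever is at about 1.45 rad and the torque-free position was 1.36, so give is 0.3–0.9 mm (8–10 N), inside the band. I'll let go and inspect from a pose like w4's.

Call:
move_arm --series "1 0.15 -0.03 0 0 0 -1; 1 0.3 0 -0.1 0 0 0; 1 0.2 0 -0.7 0 0 0; 1 0 0 -0.8 0 0 -8; 1 0 0 -0.6 0 0 -8; 1 0 0 0 0 0 -10; 1 0 0 0 0 0 -10; 1 0 0 0 0 0 -4; 1 0 0 0 0 0 0"

```text
clock: 13.5
eef_pos: [612.9, -112.2, 133.3]
tcp_rot: [3.141, -0.006, 0.223]
contact_force: [-0.2, 0.0, -0.1]
opening: 0.001
```

```bash
python3 - <<'E'
from h import *
V=(569.4,30.4,.193)
s=r.sense(); print(s['eef_pos'],s['tcp_rot'],s['contact_force'])
plan(*H(*V,(-30,-5,130))[0],.193)
E
```

```text
[ 612.91932688 -112.20046385  133.25542141] [ 3.14098537 -0.00584592  0.2225754 ] [-0.19503239  0.01481477 -0.08373894]
tool shift mm [ -41.1 -144.6    2.9] units [-1.028 -3.615  0.073]
turn [ 0.03 -0.34  1.69]
```

Call:
move_arm --series "1 0.1 -0.75 -0.4 0 -0.3 1.7; 1 0.1 -0.75 -0.4 0 0 0; 1 0.1 -0.75 -0.3 0 0 0; 1 0 -0.75 0 0 0 0; 1 0 -0.6 0 0 0 0; 1 0 0 0 0 0 0; 1 0 0 0 0 0 0"

```text
clock: 14.38
eef_pos: [597.2, 33.7, 179.3]
tcp_rot: [3.141, 0.002, 0.18]
contact_force: [-0.5, 0.4, -0.6]
opening: -0.005
```

```bash
python3 - <<'E'
from h import *
import pickle
s=r.sense(); print(s['clock'],s['eef_pos'],s['tcp_rot'])
p=cam('wrist');im=vision.grab_frame('wrist'); pickle.dump((p,im),open('w7.pkl','wb')); cv2.imwrite('pics/w7.png',cv2.convertScaleAbs(im[:,:,::-1],alpha=1.3,beta=0))
V=(569.4,30.4,.193)
L=lambda a,k,z:(9+k*np.cos(-np.pi/4-a),-79.5+k*np.sin(-np.pi/4-a),z)
print('bar1.45',proj(p,H(*V,[(9,-79.5,52),L(1.45,80,52),L(1.45,95,70)])).round(1))
print('mask home corners',proj(p,H(*V,[(x,y,28) for x,y in [(63,63),(63,-63),(-63,-63),(-63,63)]])).round(1))
print('pad_nearest top edge',proj(p,H(*V,[(25,65.5,35),(-25,65.5,35)])).round(1),'stop lip edge',proj(p,H(*V,[(55,60,36.5),(55,-60,36.5)])).round(1))
E
```

```text
14.375 [597.24973381  33.65087071 179.30084104] [3.14111398e+00 1.78324501e-03 1.80009178e-01]
bar1.45 [[421.5 253.4]
 [494.1 310.2]
 [517.1 331.1]]
mask home corners [[235.7 180.5]
 [396.9 178.3]
 [390.4 322.9]
 [247.  324.5]]
pad_nearest top edge [[234.2 229.8]
 [239.  288. ]] stop lip edge [[237.9 192.3]
 [394.7 190.2]]
```

View pics/w7.png

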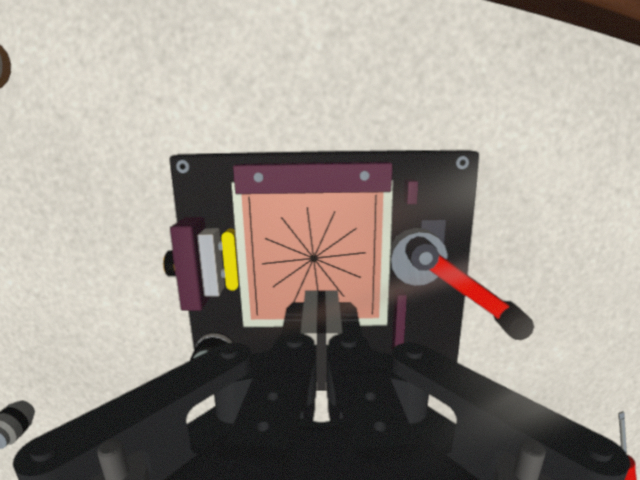

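The mask is under the lip (far edge at row 192, near edge at row 326) and the pad at (231,260) is against it. The lever runs (426,258) to (515,320) and the fingers are clear. I'll refit the holder, mask and lever in this picture for exact numbers.

```bash
cat > fit3.py <<'E'
import fit2, pickle, sys; from h import *
def load(f):
    p,im=pickle.load(open(f,'rb')); fit2.p=p
    g=cv2.cvtColor(cv2.convertScaleAbs(im,alpha=1.8,beta=10),cv2.COLOR_RGB2GRAY).astype(np.float32); fit2.g=cv2.GaussianBlur(g,(3,3),0); return p,im
def solve(v,S,spans,pol):
    for sp in spans:
        rows=[];rhs=[];info=[]
        for A,B,n in S:
            o=fit2.edge(v,A,B,n,sp,pol=pol); m=np.median(o); info.append([float(x) for x in fit2.med(o)])
            for k,oo in zip(np.linspace(.08,.92,25),o):
                if abs(oo-m)<1.2:
                    P=np.array(A)+(np.array(B)-np.array(A))*k; rows.append([n[0],n[1],-P[1]*n[0]+P[0]*n[1]]); rhs.append(oo)
        d=np.linalg.lstsq(np.array(rows,float),np.array(rhs),rcond=None)[0]
        c,s=np.cos(v[2]),np.sin(v[2]); v=v+[c*d[0]-s*d[1],s*d[0]+c*d[1],d[2]]
    return v,info
f=sys.argv[1]; p,im=load(f)
v,i=solve(np.array([569.4,30.4,.193]),[((85,115,20),(85,-125,20),(1,0,0)),((80,120,20),(50,120,20),(0,1,0)),((-50,120,20),(-75,120,20),(0,1,0)),((80,-130,20),(-30,-130,20),(0,-1,0))],[8,6,5,5],1)
print('holder',v.round(3),i)
w,i=solve(v.copy(),[((-63,62,28),(-63,35,28),(-1,0,0)),((-63,-35,28),(-63,-62,28),(-1,0,0)),((45,-63,28),(-60,-63,28),(0,-1,0))],[6,5,4,4],-1)
c,s=np.cos(v[2]),np.sin(v[2]); d=w-v; print('mask in holder',round(c*d[0]+s*d[1],2),round(-s*d[0]+c*d[1],2),round(d[2],4),i)
hsv=cv2.cvtColor(im,cv2.COLOR_RGB2HSV); Rd=(((hsv[...,0]<5)|(hsv[...,0]>175))&(hsv[...,1]>215)&(hsv[...,2]>90)).astype(np.uint8)
Rd=cv2.morphologyEx(Rd,cv2.MORPH_OPEN,np.ones((3,3))); n,l,st,_=cv2.connectedComponentsWithStats(Rd)
best=min((k for k in range(1,n) if st[k,4]>60),key=lambda k:np.abs(_[k]-proj(p,H(*v,(9,-79.5,52)))[0]).sum())
ys,xs=np.nonzero(l==best); q=back(p,np.c_[xs,ys].astype(float),52)[:,:2]
C=q.mean(0)-H(*v,(9,-79.5,0))[0,:2]; e=np.linalg.svd(q-q.mean(0),full_matrices=False)[2][0]; e=e*np.sign(e@C)
for nm,e in(('axis',e),('pivot-centroid',C)): print(nm,round(-np.pi/4-(np.arctan2(e[1],e[0])-v[2]),4),len(xs))
Y=(hsv[...,0]>22)&(hsv[...,0]<38)&(hsv[...,1]>120)&(hsv[...,2]>60); ys,xs=np.nonzero(Y)
q=back(p,np.c_[xs,ys].astype(float),35)[:,:2]-v[:2]; yh=-s*q[:,0]+c*q[:,1]; xh=c*q[:,0]+s*q[:,1]; k=abs(xh)<18; print('pad y 5/50/95%',np.percentile(yh[k],[5,50,95]).round(2))
E
python3 fit3.py w7.pkl; python3 fit3.py w1.pkl
```

```text
holder [5.68734e+02 2.83560e+01 1.98000e-01] [[0.0, 0.5], [-1.25, 0.25], [-1.0, 0.25], [-2.0, 0.5]]
mask in holder -1.0 4.99 -0.007 [[0.0, 0.25], [0.0, 0.25], [0.0, 0.25]]
axis 1.3675 742
pivot-centroid 1.4277 742
pad y 5/50/95% [68.07 73.18 78.34]
holder [5.69064e+02 2.85650e+01 1.97000e-01] [[0.0, 0.5], [-0.75, 0.5], [-0.75, 0.5], [-1.75, 0.75]]
mask in holder 6.89 -0.08 0.0171 [[-0.25, 2.25], [-0.5, 3.0], [0.25, 1.0]]Traceback (most recent call last):
  File "fit3.py", line 23, in <module>
    best=min((k for k in range(1,n) if st[k,4]>60),key=lambda k:np.abs(_[k]-proj(p,H(*v,(9,-79.5,52)))[0]).sum())
ValueError: min() iterable argument is empty
```

```bash
python3 - <<'E'
from h import *
plan(*H(569.4,30.4,.193,(-80,-1.7,36))[0],.193)
E
```

```text
tool shift mm [-107.7    0.8  143.5] units [-2.692  0.02   3.587]
turn [ 0.02  0.1  -0.76]
```

Call:
move_arm --series "1 -0.9 0 0 0 0 -0.7; 1 -0.9 0 0.2 0 0 0; 1 -0.9 0 0.8 0 0 0; 1 0 0 0.9 0 0 0; 1 0 0 0.9 0 0 0; 1 0 0 0.5 0 0 0; 1 0 0 0 0 0 0; 1 0 0 0 0 0 0"

```text
clock: 15.42
eef_pos: [490.5, 5.9, 45.3]
tcp_rot: [3.14, -0.001, 0.182]
contact_force: [0.7, -0.5, -0.4]
opening: 0.0
```

```bash
python3 - <<'E'
from h import *
import pickle
s=r.sense(); print(s['clock'],s['eef_pos'],s['tcp_rot'],s['contact_force'])
p=cam('wrist');im=vision.grab_frame('wrist'); pickle.dump((p,im),open('w8.pkl','wb'))
a=pickle.load(open('w4.pkl','rb'))[1]
o=np.vstack([np.hstack([x[:300,0:380] for x in (a,im)]),np.hstack([x[230:430,130:510] for x in (a,im)])])
cv2.imwrite('pics/w8.png',o[:,:,::-1])
E
```

```text
15.425 [490.54955332   5.93682736  45.3182486 ] [ 3.13952798e+00 -1.10259147e-03  1.81753815e-01] [ 0.7396051  -0.4802954  -0.43046455]
```

View pics/w8.png

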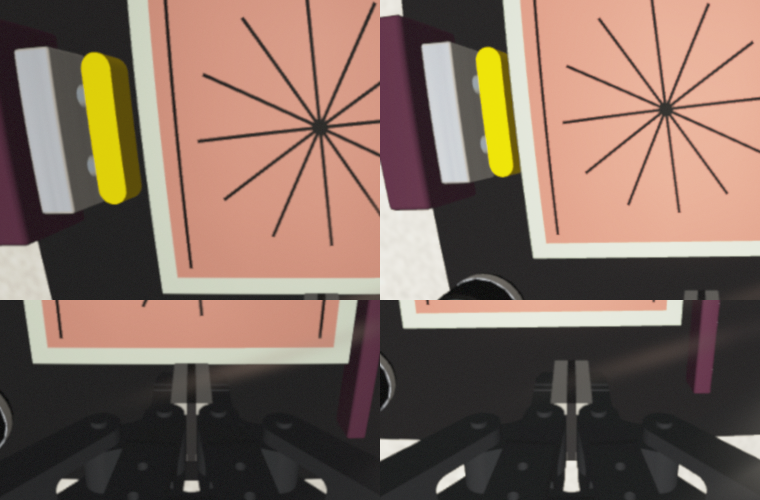

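```bash
cat > pad.py <<'E'
from h import *
import pickle
V=(569.4,30.4,.193)
def scan(p,im,A,n,t,ch):
    uv=proj(p,H(*V,np.array(A,float)+np.outer(t,n))).astype(np.float32)
    q=cv2.remap(ch,uv[:,0].reshape(1,-1),uv[:,1].reshape(1,-1),cv2.INTER_LINEAR)[0]; return np.gradient(cv2.GaussianBlur(q.reshape(1,-1),(0,0),3)[0])
for f in ('w4.pkl','w8.pkl'):
    p,im=pickle.load(open(f,'rb')); im=im.astype(np.float32); yel=im[...,1]-im[...,2]; blue=im[...,2]; t=np.arange(0,30,.05)
    res=[]
    for x in np.arange(-16,17,2.):
        d=scan(p,im,(x,64,35),(0,1,0),t,yel); inn=t[d.argmax()]+64; out=t[d.argmin()]+64
        d=scan(p,im,(x,out+2,35),(0,1,0),np.arange(0,14,.05),blue); wh=out+2+np.arange(0,14,.05)[d.argmax()]
        tm=np.arange(-9,9,.05); d=scan(p,im,(x,63,28),(0,1,0),tm,blue); m=63+tm[d.argmin()]
        res.append([inn,out,wh,wh-out,m])
    print(f,'pad top inner, outer, slide edge, gap, mask edge',np.median(res,0).round(2),'sd',np.std(res,0).round(2))
    g=im.mean(2); tm=np.arange(-8,8,.05); r2=[]
    for y in (-50,-45,-40,-35,35,40,45,50,55):
        d=scan(p,im,(-63,y,28),(1,0,0),tm,g); m=-63+tm[d.argmax()]
        d=scan(p,im,(-130,y-35 if y<0 else y,20),(1,0,0),tm,g); e=-130+tm[d.argmin()]
        r2.append([m,e,m-e])
    print('mask near, plate near, diff per y'); print(np.array(r2).round(2).T)
E
python3 pad.py
```

```text
w4.pkl pad top inner, outer, slide edge, gap, mask edge [66.1  76.25 86.95 10.7  61.5 ] sd [0.04 0.09 0.04 0.09 0.03]
mask near, plate near, diff per y
[[ -64.75  -64.7   -64.7   -64.65  -64.75  -64.75  -64.75  -64.8   -64.8 ]
 [-134.2  -130.95 -127.15 -124.4  -129.15 -130.55 -131.9  -131.4  -129.75]
 [  69.45   66.25   62.45   59.75   64.4    65.8    67.15   66.6    64.95]]
w8.pkl pad top inner, outer, slide edge, gap, mask edge [66.35 76.5  86.35  9.85 66.75] sd [0.06 0.09 0.07 0.11 0.05]
mask near, plate near, diff per y
[[ -64.8   -64.7   -64.75  -64.7   -64.8   -64.75  -64.75  -64.7   -64.7 ]
 [-122.65 -131.7  -128.45 -122.75 -137.3  -129.95 -133.6  -136.25 -124.35]
 [  57.85   67.     63.7    58.05   72.5    65.2    68.85   71.55   59.65]]
```

The mask's near edge reads −64.75 mm both while pressed on the stop and now, so it has stayed home. The pad-to-slide gap shrank from 10.70 to 9.85 mm, which is about 0.85 mm of give or 10 N. I'll rise clear and hand in.

Call:
move_arm --series "1 0 0 -0.6 0 0 0; 1 0 0 -0.9 0 0 0; 1 0 0 -0.6 0 0 0; 1 0 0 0 0 0 0"

```text
clock: 15.98
eef_pos: [492.5, 5.7, 135.7]
tcp_rot: [3.138, -0.007, 0.181]
contact_force: [0.9, 0.2, -0.1]
opening: -0.002
```

```bash
python3 - <<'E'
from rig import r
s=r.sense(); print(s['clock'],s['eef_pos'],s['contact_force']); print(r.sign_off())
E
```

```text
15.975 [492.47178038   5.70127806 135.6848717 ] [ 0.91495381  0.19684806 -0.10680078]
the job is handed in; nothing more can be done
None
```

I slid the mask home against the far stop, then turned the cam lever clockwise to about 1.45 rad, let go and handed the job in at 16 s.

**Mask home:** The push stalled at about 23 N. The mask's near edge read the same in the camera while pressed on the stop and after the cam was set (−64.75 mm both times), so it has stayed home.

**Pad snug:** Turning torque rose from about 0.115 to 0.29 N m between 1.36 and 1.42 rad, which is where the mask met the pad. In the pictures the gap between pad and slide shrank from 10.70 to 9.85 mm. That is about 0.85 mm of give, or roughly 10 N.

**Checks that disagreed:**
- The final torque of 0.37 N m would mean 9–16 N, depending on the cam friction factor. I trusted the picture.
- The camera gave a lever angle of 1.37–1.43 rad, against 1.45 from the finger position.
- One coarser picture fit put the mask 1.0 mm short of home. The closer comparison above did not confirm it.

I didn't check the bystanders one by one. The arm worked only over the holder, and the only contact forces I saw were from the mask and the lever.

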